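# Two-key release of a bar feeder on a jeweller's bench

## Task

Release the brass bar: with the fingers spread, press the feeder's two green keys down together, one fingertip on each, and hold both fully down until the bar has rolled down the chute and come to rest in the tray at its far end; then let both keys come up. Leave the red stop button alone, do not touch or pick up the bar, and do not disturb the things standing around.

Things in the scene. Friction and masses are not known exactly. Their poses are not given: they have to be found in the camera images.
- feeder: Blue bar feeder fixed to the bench. Origin: on the bench (z = 0) below the midpoint of the two green keys; x runs from the console along the chute to the tray (away from the robot, up to half a radian askew), y from the right to the left key. Console: box, x -80 to +40 mm, 150 mm wide, 100 mm high, all buttons on its level top. Whole length x -80 to +204 mm.
- chute_top (a point): Middle of the chute floor at its upper end, feeder x = 40 mm. The chute is 80 mm wide between cheeks, falls 20 degrees towards +x; cheek tops 113 mm high at the console, 50 mm at the tray. Two steel forks (5 mm pins, at feeder x = 88 mm) stand up through its floor and block the bar: each green key draws down one fork, and either fork alone holds the bar.
- tray (a point): Middle of the tray's dark floor. The tray is the last part of the chute, feeder x = 150 to 197 mm, its floor 10 mm lower and sloping too, closed by an end stop 56 mm high.
- key_left_top (a point): Centre of the top of the left green key, a round level cap 26 mm across at feeder x = 0, y = +30 mm. Up, it is 122 mm above the bench; fully down 114 mm, still clear of its black bezel (6 mm high, 36 mm wide). The point moves with the key. The key centres are 60 mm apart, with 34 mm free between the caps.
- key_right_top (a point): Centre of the top of the right green key, alike, at feeder x = 0, y = -30 mm.
- key_left (a joint): Left green key: 0 up, 0.008 (m) fully down. Spring return: starts to move at about 1.2 N, 4 N when fully down, where it meets a hard stop. Its fork is clear of the bar beyond about 0.0046.
- key_right (a joint): Right green key, the same as the left one.
- stop (a joint): Red stop button, a round cap 18 mm across at feeder x = -54 mm, y = 0, its top 119 mm above the bench: 0 up, 0.005 (m) fully down, springs back; 1.2 N starts it. To be left alone.
- billet: Loose round brass bar, 22 mm in diameter, 74 mm long, about 0.24 kg, lying across the chute (along feeder y). Origin at its centre, its y along the bar. It starts against the forks at feeder x = 79 mm, z = 94 mm; at rest in the tray against the end stop its centre is at about feeder x = 186 mm, z = 45 mm. Once both forks are down it settles there within about 1 s.
- doming_block: Dark steel doming block, a 45 mm cube, loose beside the feeder, like the other two at least 50 mm clear of the green keys. Origin at the centre of its underside. Bystander.
- jar: Small amber glass jar, 44 mm across, 55 mm high, with a metal cap, loose beside the feeder. Origin at the centre of its underside. Bystander.
- brick: White soldering brick, 60 x 45 x 22 mm, loose beside the feeder. Origin at the centre of its underside. Bystander.
Things that resemble listed ones, but are neither listed nor needed, are in the scene too. Of the things that look like the billet, the smallest one is meant.

How it is judged (in metres and radians):
On the way, in this order (a step that is already met when the one before it is completed fails the run):
1. both green keys are pressed down together by the fingers, with the bar still in the chute (value of joint each of key_left, key_right above 0.004 m and contact force between the fingers and feeder above 1 N and x of billet in the frame of feeder below 0.15 m), for 0.05 s.
2. the bar is in the tray and lies still while both keys are still held down (value of joint each of key_left, key_right above 0.004 m and x of billet in the frame of feeder between 0.155 and 0.205 m and y of billet in the frame of feeder between -0.02 and 0.02 m and z of billet in the frame of feeder between 0.02 and 0.07 m and linear speed of billet below 0.03 m/s), for 0.2 s.
At the end, for the whole second after the job is handed in: The bar lies still (under 20 mm/s) in the tray at the chute's far end (centre 155 to 205 mm along feeder x, within 20 mm of the middle, 20 to 70 mm above the bench), all three buttons are up (within 1.5 mm), and the bystanders are within 15 mm of where they began (x of billet in the frame of feeder between 0.155 and 0.205 m and y of billet in the frame of feeder between -0.02 and 0.02 m and z of billet in the frame of feeder between 0.02 and 0.07 m and linear speed of billet below 0.02 m/s and value of joint each of key_left, key_right, stop below 0.0015 m and distance of each of doming_block, jar, brick from where it was at the start of the episode below 0.015 m); the robot touches nothing.
It fails at once if the robot touches the bar (contact force between any of the fingers, the arm and billet above 0.5 N).
It fails at once if the bar is lifted out of the chute (z of billet in the frame of feeder above 0.12 m).
It fails at once if the red stop button is pressed (value of joint stop above 0.0025 m).
It fails at once if one of the things standing around is shoved or lifted by more than 15 mm (distance of any of doming_block, jar, brick from where it was at the start of the episode above 0.015 m).
It also fails if it takes over 32 s, if anything falls off the work surface, if the arm or the gripper's body presses on something with over 40 N, if the wrist force passes 120 N, or if a joint passes its speed limit or range.

## Robot

A 7-joint arm with a two-finger parallel gripper is mounted at the origin on the work surface. World frame = base frame: x ahead of the robot, y to its left, z up, the work surface at z = 0. Lengths are in mm, angles in rad, forces in N, time in s.
With the tool pointing down it reaches from about 350 to 900 mm from the base axis. Payload 19.9 kg.
Tool frame: the origin (TCP) lies at the very end of the fingers, on their centre line; the grasp point (between the pads) lies 19 mm behind it; z points along the fingers, y is the line along which they close (so a half turn about z gives the same grasp; the last joint's range is limited). The gripper opens to 94 mm and grips with 3 to 60 N. Pads are 16 mm wide; open, the fingers measure 119 mm over their backs; the gripper's body (75 mm by 177 mm) begins 78 mm behind the grasp point.
Start: joints at [-1.391, 0.417, -0.01, 1.614, 0.005, 1.111, -0.053], TCP at [137.482, 609.67, 205.425] pointing down, gripper open.
Joint ranges: [-2.81, 2.81], [-0.39, 2.02], [-1.27, 1.25], [0.06, 2.57], [-1.19, 4.33], [0.19, 2], [-2.82, 2.82]. Speed limits (rad/s): [1.89, 1.89, 2.39, 2.39, 3.01, 3.01, 3.01].

## Interface

Orientations are given as a rotation vector (axis times angle).
In Python, from workcell import manip, claw, kin, imaging gives the robot as it stands. Calls block until the motion is done:
- manip.goto(position, orientation): joint-space move of the TCP to a pose.
- manip.move_straight(position, v=150, attitude=None): straight line of the TCP; attitude=None keeps the orientation; v is the mean speed in mm/s.
- manip.movej(angles): joint-space move.
- claw.set_gripper(opening, grasp_force=None): finger opening in mm; grasp_force is the grip in N (None keeps the last); returns when the fingers have stopped.
- manip.dwell(seconds).
- kin.solve_ik(position, orientation): joint angles nearest the present ones, or None.
- imaging.snapshot(name): name is "scene" or "top"; returns a dict with "image" (420x560x3 uint8, red, green, blue), "depth" (420x560 float32, mm along the optical axis (not along the pixel's ray), 0 where there is no reading), "camera_matrix" (3x3 intrinsics, pixels), "camera_from_world" (4x4, takes a point from world to camera coordinates). Camera axes: x right, y up, looking along -z (the intrinsics and any distortion apply to the point x, -y, -z); pixel columns grow to the right and rows downward; lengths in mm; the calibration is good to about 2 mm. A picture is of the moment at which its call begins.
A pose or a line that the arm cannot do raises manip.MotionError and nothing moves.
- manip.job_done(): hands the job in; it is judged then, once.
Readings, each from a call of its own:
- manip.get_time(): time.
- manip.get_qpos(): joint angles.
- manip.get_qd(): joint speeds.
- manip.get_effort(): joint torques, N m.
- manip.get_ee_pos(): TCP position.
- manip.get_tcp_rot(): TCP orientation.
- manip.get_contact_force(): force on the tool from outside, world axes, zero at the start.
- manip.get_ft_torque(): the same for the moment, N m.
- manip.get_finger_gap(): finger opening in mm.
- manip.get_gripper_force(): force on a finger pad.
Only numpy, scipy, OpenCV 4.12 (cv2) and the standard library are available. Lean on these libraries where they do the work, as an engineer would, in place of code of your own. Each camera call takes 0.05 s, during which the arm holds its last target. There are 200 camera calls.

## Working session

There is one attempt and no reset: what is moved stays moved. The work goes in short steps, each a Python script; the robot and the scene stay as the last script left them, time stands still between calls to the robot, and variables do not carry over. Pictures are saved under pics/ and viewed, at most 10 in all, crops included, and the job is handed in when it is done.

```bash
mkdir -p pics
cat > h.py <<'E'
import numpy as np, cv2
from workcell import manip, claw, kin, imaging
def snap(n):
    s=imaging.snapshot(n); np.savez(n+'.npz',**s); return s
def world(s,u,v,d=None):
    if d is None:
        p=s['depth'][int(v)-1:int(v)+2,int(u)-1:int(u)+2]; d=np.median(p[p>0])
    K=s['camera_matrix']; x=(u-K[0,2])/K[0,0]*d; y=(v-K[1,2])/K[1,1]*d
    return (np.linalg.inv(s['camera_from_world'])@[x,-y,-d,1])[:3]
E
python3 - <<'E'
from h import *
for n in('scene','top'):
    s=snap(n); print(s['camera_matrix'],s['camera_from_world'],s.keys())
    cv2.imwrite(f'pics/{n}.png',s['image'][:,:,::-1])
print(manip.get_time(),manip.get_tcp_rot(),manip.get_ee_pos())
E
```

```text
[[389.9035534    0.         277.57149759]
 [  0.         389.9035534  213.60715561]
 [  0.           0.           1.        ]] [[ 5.65278693e-01  8.24850648e-01  9.02260639e-03 -3.76057215e+02]
 [-4.61262118e-01  3.07001883e-01  8.32458469e-01  1.80777648e+02]
 [ 6.83883951e-01 -4.74732822e-01  5.54013980e-01 -1.14643110e+03]
 [ 0.00000000e+00  0.00000000e+00  0.00000000e+00  1.00000000e+00]] dict_keys(['image', 'depth', 'camera_matrix', 'camera_from_world'])
[[417.69005018   0.         276.76427954]
 [  0.         417.69005018 207.76868591]
 [  0.           0.           1.        ]] [[ 1.92836271e-02 -9.99268372e-01 -3.30282009e-02  6.74702455e+01]
 [ 9.88771932e-01  1.41642076e-02  1.48759677e-01 -6.06741645e+02]
 [-1.48183022e-01 -3.55259842e-02  9.88321656e-01 -7.40289332e+02]
 [ 0.00000000e+00  0.00000000e+00  0.00000000e+00  1.00000000e+00]] dict_keys(['image', 'depth', 'camera_matrix', 'camera_from_world'])
0.1 [-3.47663220e-01 -3.12228154e+00  1.79438491e-03] [137.43028546 609.34363883 204.85517253]
```

View pics/top.png

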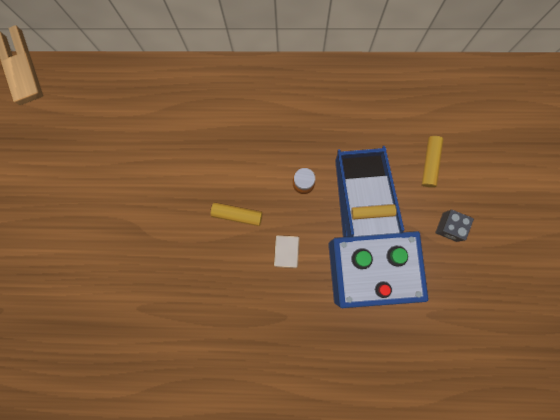

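View pics/scene.png

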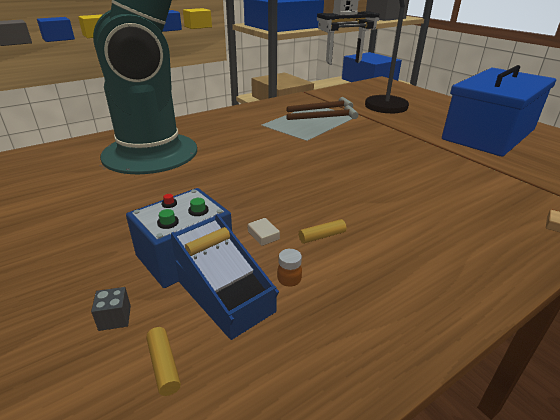

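The top view shows the feeder with its green keys at about (363,259) left and (399,256) right, and the red stop at (384,290). The small bar is in the chute at (374,212), and the two look-alike bars at (236,214) and (433,160) lie on the bench. The jar is at (304,180), the brick at (287,252) and the block at (457,225). The scene view agrees with this, and the arm is clear of the feeder. Next I measure the keys and take a close crop.

Run:
```python
from h import *
s=dict(np.load('top.npz')); im=s['image'].astype(int); R,G,B=im[...,0],im[...,1],im[...,2]
cv2.imwrite('pics/crop.png',cv2.resize(s['image'][140:320,320:480,::-1],None,fx=3.3,fy=3.3,interpolation=cv2.INTER_CUBIC))
for n in('top','scene'):
    s=dict(np.load(n+'.npz')); im=s['image'].astype(int); R,G,B=im[...,0],im[...,1],im[...,2]
    H=np.linalg.inv(s['camera_from_world']); K=s['camera_matrix']
    for col,m,zt in(('g',(G>R+50)&(G>B+50),122),('r',(R>150)&(G<60)&(B<60),119)):
        c,l,st,ce=cv2.connectedComponentsWithStats(m.astype(np.uint8))
        for i in range(1,c):
            if st[i,4]>40:
                vv,uu=np.where(l==i); P=np.array([world(s,u,v,s['depth'][v,u]) for u,v in zip(uu,vv)])
                k=abs(P[:,2]-zt)<4   # cap top only
                print(n,col,ce[i].round(1),st[i,4],k.sum(),'top mean',P[k].mean(0).round(1),'mid',((P[k].max(0)+P[k].min(0))/2).round(1),'zmed',np.median(P[:,2]).round(1), 'ext',np.ptp(P[k],0).round(1))
s=dict(np.load('top.npz'))
for n,u,v in(('bar',374,212),('jar',304,179),('brick',287,250),('block',459,222),('decoy',236,214)): print(n,world(s,u,v).round(1))
```

```text
top g [399.4 255.3] 176 174 top mean [ 517.5 -129.5  123.1] mid [ 518.  -129.   122.2] zmed 123.1 ext [23.1 23.   6.5]
top g [363.2 258.2] 179 177 top mean [511.7 -69.8 123.1] mid [512.  -69.8 122.9] zmed 123.1 ext [23.2 23.7  5.4]
top r [384.7 289.7] 84 82 top mean [ 461.1 -104.8  120.2] mid [ 461.2 -104.8  120.4] zmed 120.1 ext [14.7 15.5  4.9]
scene g [197. 201.] 78 78 top mean [515.3 -71.9 121.7] mid [514.2 -71.8 121.7] zmed 121.7 ext [23.9 23.5  2.9]
scene g [165.9 212.8] 89 89 top mean [ 520.9 -131.7  121.7] mid [ 521.1 -131.7  121.5] zmed 121.7 ext [23.8 22.8  3.1]
bar [591.7 -92.4 105.6]
jar [659.1  27.3  57.5]
brick [527.7  57.4  23.8]
block [ 584.  -260.3   44.9]
decoy [594.8 156.6  29.4]
```

View pics/crop.png

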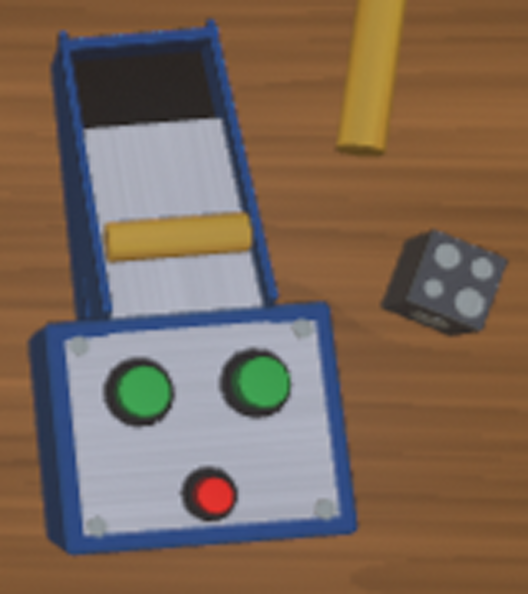

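Cap heights (123/122 mm against 122) and spacing (60.0 mm against 60) check out. The feeder yaw is about 0.097 rad, and the two cameras agree to about 3 mm. The chute bar is the one whose small size and position fit the description; the look-alikes at (236,214) and (433,160) lie on the bench. Moving above the keys.

```bash
cat >> h.py <<'E'
MID=np.array([516.3,-100.7]); ph=np.pi/2+0.0967/2
ROT=np.pi*np.array([np.cos(ph),np.sin(ph),0])
E
python3 - <<'E'
from h import *
claw.set_gripper(47.5)
manip.goto([*MID,220],ROT)
manip.move_straight([*MID,140],v=100)
print(manip.get_time(),manip.get_ee_pos(),manip.get_tcp_rot(),ROT,manip.get_finger_gap(),manip.get_contact_force())
a=[cv2.resize(snap(n)['image'][y:y+210,x:x+280,::-1],(400,300)) for n,x,y in(('scene',60,90),('top',240,120))]
cv2.imwrite('pics/near.png',np.hstack(a))
E
```

```text
4.7417 [ 516.58948463 -100.8410302   140.47801755] [-1.51688572e-01  3.13726079e+00 -1.76764977e-04] [-0.15183683  3.13792128  0.        ] 47.173456096489915 [-0.41035041 -0.05856743 -0.42629714]
```

View pics/near.png

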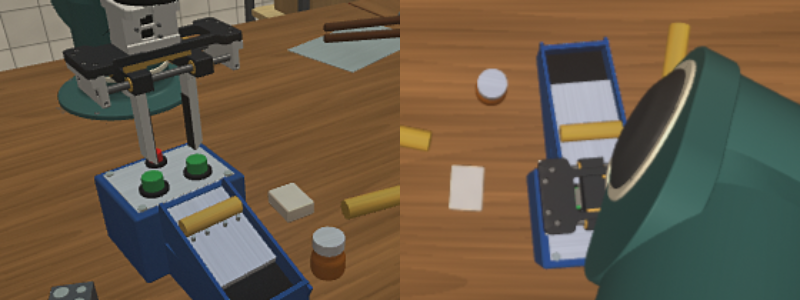

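The fingertips hang over the keys, left in the picture at about (150,162) and right at (193,149), with the caps at (152,178) and (197,158). An enlarged crop will check the fore-aft alignment.

Run:
```python
from h import *
s=dict(np.load('scene.npz')); f=10; x0,y0=145,170
im=cv2.resize(s['image'][y0:y0+60,x0:x0+75,::-1],None,fx=f,fy=f,interpolation=cv2.INTER_CUBIC)
yv=np.array([-np.sin(.0967),np.cos(.0967)]);xv=np.array([yv[1],-yv[0]])
for sg in(1,-1):
  for w,z,c in((8,140.5,(0,0,255)),(0,122,(255,0,255))):
    q=[]
    for a,b in((-w,23.6),(w,23.6),(w,36.1),(-w,36.1)):
        p=MID+xv*a+yv*sg*b if w else MID+yv*sg*30
        C=s['camera_from_world']@[*p,z,1]; K=s['camera_matrix']
        q.append([(K[0,0]*C[0]/-C[2]+K[0,2]+.5-x0)*f,(K[1,1]*-C[1]/-C[2]+K[1,2]+.5-y0)*f])
    cv2.polylines(im,[np.int32(q)],True,c,2 if w else 8)
cv2.imwrite('pics/proj.png',im)
```

```text
(no output)
```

View pics/proj.png

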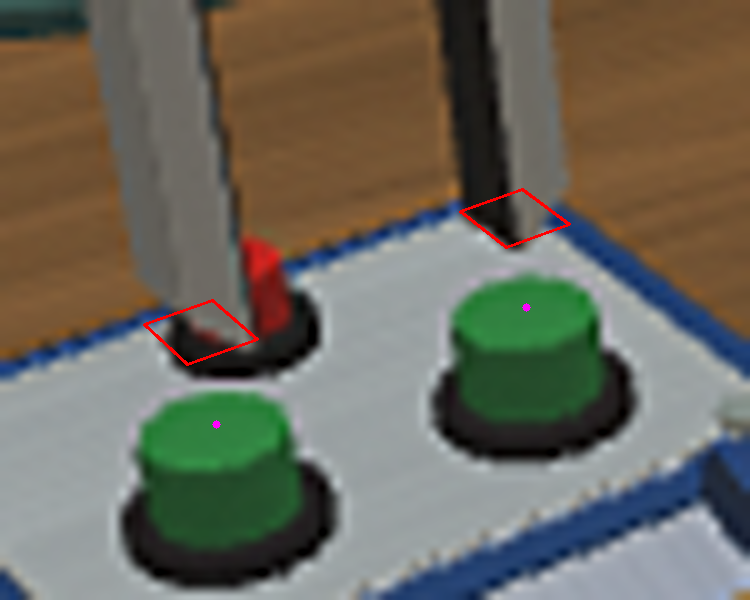

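The projected tips and cap centres match the picture within 1–2 px (about 3 mm), so the tips sit inside the caps. Pressing in steps and watching the force.

Run:
```python
from h import *
for z in (124,120,117,115,114,113.3,112.6,112):
    manip.move_straight([*MID,z],v=40)
    f=manip.get_contact_force(); print(z,manip.get_ee_pos().__getitem__(2),np.round(f,2),manip.get_time())
    if f[2]>14: break
manip.dwell(1.5)
print(np.round(manip.get_contact_force(),2),np.round(manip.get_ft_torque(),2),manip.get_ee_pos(),manip.get_finger_gap(),manip.get_time())
a=[cv2.resize(snap(n)['image'][y:y+210,x:x+280,::-1],(400,300)) for n,x,y in(('scene',60,150),('top',240,120))]
cv2.imwrite('pics/press.png',np.hstack(a))
```

```text
124 123.89275819208945 [ 0.29 -0.37 -0.81] 5.3917
120 119.88500715759446 [-0.47  0.18  0.83] 5.6417
117 117.05479916587961 [-0.91  0.08  4.31] 5.8917
115 115.14843130147374 [-0.75  0.44  6.51] 6.1417
114 114.29996726923538 [-2.05  0.4   8.78] 6.3917
113.3 114.09674576309007 [-6.83  1.23 21.02] 6.6417
[-6.82  2.19 21.44] [0.47 1.57 0.06] [ 516.54508543 -100.75721107  114.10647162] 47.66018720037308 8.1417
```

View pics/press.png

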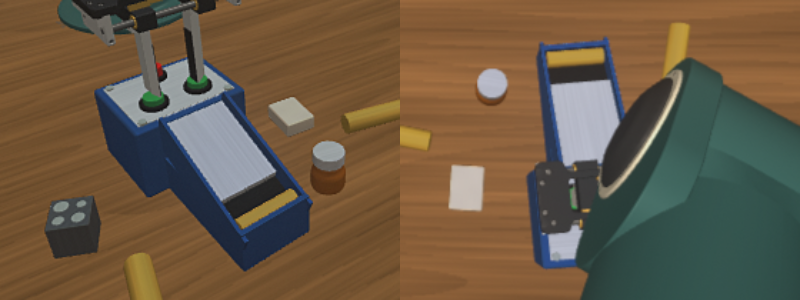

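Both keys are down and the bar lies in the tray against the end stop, at about (575,58) in the top half and (265,208) in the scene half. I'll hold a little longer, then release straight up.

Run:
```python
from h import *
manip.dwell(0.5)
manip.move_straight([*MID,220],v=80)
manip.dwell(0.5)
s=snap('scene')
d=s; im=s['image'].astype(int); m=(im[...,1]>im[...,0]+50)&(im[...,1]>im[...,2]+50)
vv,uu=np.where(m); P=np.array([world(s,u,v,s['depth'][v,u]) for u,v in zip(uu,vv)]); P=P[abs(P[:,1]+100)<50]
for q in(P[P[:,1]>-100],P[P[:,1]<-100]): print(np.percentile(q[:,2],[50,90]))
print(manip.get_time(),np.round(manip.get_contact_force(),2))
cv2.imwrite('pics/end.png',cv2.resize(s['image'][100:340,60:380,::-1],(640,480)))
```

```text
[121.78713424 122.50966709]
[121.66874544 122.33915103]
10.775 [-0.06  0.65 -0.58]
```

View pics/end.png

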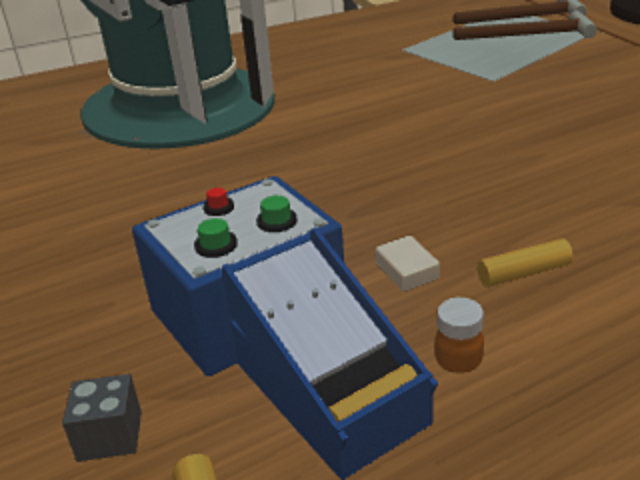

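The keys are back up at (213,235) and (275,212), and the bar is in the tray at (373,392). The bystanders haven't moved and the gripper is clear.

```bash
python3 -c "
from h import *
print(manip.job_done())"
```

```text
the job is handed in; nothing more can be done
None
```

The job is handed in: both green keys were held fully down together until the bar lay in the tray, then released; both came back up, the stop button and bystanders were left alone, and it took about 11 s (the hand-in returned no verdict).

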